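Nest the drained beaker in the wide cup

ROBOT

A 6-joint arm with a two-finger parallel gripper is mounted at the origin on a cart in front of the work surface, level with it; the furniture and walls round the work are solid. World frame = base frame: x ahead of the robot, y to its left, z up, the work surface at z = 0. Lengths are in m, angles in rad, forces in N, time in s.
With the tool pointing down it reaches from about 0.35 to 0.775 m from the base axis. Payload 7.3 kg.
Tool frame: the origin (TCP) lies between the finger pads; the fingertips stand nose_length ahead of it and the grasp point (between the pads) lies 11 mm behind it (nose_length is the distance from the TCP to the fingertips, in m); z points along the fingers, x is the direction in which the jaws open and shut, and the axes are right-handed (so a half turn about z gives the same grasp; the last joint's range is limited). The gripper opens to 92 mm and grips with 3 to 60 N. Pads are 19 mm wide; open, the fingers measure 130 mm over their backs; the gripper's body (75 mm by 190 mm) begins 47 mm behind the grasp point.
Start: joints at [0.992, 0.342, 1.524, -0, 1.275, -0.146], TCP at [0.22, 0.477, 0.212] pointing down, gripper open.
Joint ranges: [-2.53, 2.53], [-0.77, 2.02], [0.04, 2.7], [-1, 4.14], [0.28, 2.66], [-3.11, 3.11]. Speed limits (rad/s): [2.57, 2.57, 3.14, 3.14, 3.14, 3.14].

INTERFACE

Orientations are given as a unit quaternion [w, x, y, z].
In Python, from cell import * gives the robot as it stands. Calls block until the motion is done:
- movep(position, orientation): joint-space move of the TCP to a pose.
- move_l(position, orientation=None, speed=0.15): straight line of the TCP; orientation=None keeps the orientation; speed is the mean speed in m/s.
- move_j(angles): joint-space move.
- gripper_to(opening, force=None): finger opening in m; force is the grip in N (None keeps the last); returns when the fingers have stopped.
- sleep(seconds).
- solve_ik(position, orientation): joint angles nearest the present ones, or None.
- capture(name): name is "scene" or "top" or "wrist"; returns a dict with "pixels" (384x512x3 uint8, red, green, blue), "depth" (384x512 float32, m along the optical axis (not along the pixel's ray), 0 where there is no reading), "intrinsics" (3x3 intrinsics, pixels), "world_to_cam" (4x4, takes a point from world to camera coordinates); the wrist camera has in their place "hand_eye" (4x4, takes a point from camera to tool coordinates, whose origin is the TCP and whose axes are the tool frame's). Camera axes: x right, y up, looking along -z (the intrinsics and any distortion apply to the point x, -y, -z); pixel columns grow to the right and rows downward; lengths in m; the calibration is good to about 2 mm. A picture is of the moment at which its call begins: read the wrist's pose just before it.
A pose or a line that the arm cannot do raises MotionError and nothing moves.
- hand_in(): hands the job in, once; it reports no verdict.
Readings, each from a call of its own:
- read_t(): time.
- read_qpos(): joint angles.
- read_joint_velocities(): joint speeds.
- read_joint_efforts(): joint torques, N m.
- read_tool_pos(): TCP position.
- read_ee_rot(): TCP orientation.
- read_force(): force on the tool from outside, world axes, zero at the start.
- read_torque(): the same for the moment, N m.
- read_opening(): finger opening in m.
Only numpy, scipy, OpenCV 4.12 (cv2) and the standard library are available. Lean on these libraries where they do the work, as an engineer would, in place of code of your own. Each camera call takes 0.05 s, during which the arm holds its last target.

TASK

The tall white beaker on the draining board is dry: put it away by lowering it upright into the wider of the two white tapered cups on the worktop, keeping hold of it until it is almost home, then letting go so that it sits nested loosely; never press it in, because the tapers jam. Leave the wide cup standing about where it is, and do not disturb the narrow cup.

Things in the scene. Friction and masses are not known exactly. Their poses are not given: they have to be found in the camera images.
- beaker: Tall white porcelain beaker, upright on the draining board (1.5 mm below the worktop), 140 mm high, 160 g: the lower 85 mm is a cone, 32 mm across at the foot widening to 62 mm; the upper 55 mm is a straight band 62 mm across, to be gripped across the outside. Round. Origin: centre of its underside, z up its axis.
- wide_cup: Wider of two white footed tapered cups loose on the worktop: 95 mm high, rim 66 mm across, mouth 58, cavity floor 32, foot 54; 400 g. Origin: centre of its underside, z up. Centred, the beaker's cone seats with its underside 21 to 28 mm above this origin (varies with yaw), about 70 mm of it above the rim; let go at 30 mm or so it settles or rests nested there, either is fine.
- narrow_cup: Similar smaller white cup, not for this job: 70 mm high, 50 mm across at the rim, mouth 42, foot 46; 220 g. Origin: centre of its underside, z up. It and the wide cup may stand in either place on the worktop.
Not all that is in view belongs to the job. Leave any blue or orange look-alike of the beaker alone.

How it is judged:
By the outcome, as a careful person would: the job done as asked, in the order asked, and still so for the second after the job is handed in, with the robot touching nothing.
It also fails if it takes over 38 s, if anything falls off the work surface, if the arm or the gripper's body presses on something with over 40 N, if the wrist force passes 120 N, or if a joint passes its speed limit or range.

## Working session

There is one attempt and no reset: what is moved stays moved. The work goes in short steps, each a Python script; the robot and the scene stay as the last script left them, time stands still between calls to the robot, and variables do not carry over. Pictures are saved under pics/ and viewed, and the job is handed in when it is done.

```bash
mkdir -p pics; ls
python3 - <<'E'
from cell import *
import cv2,numpy as np
for n in ["scene","top","wrist"]:
    if n=="wrist": print(read_tool_pos(),read_ee_rot())
    c=capture(n); cv2.imwrite(f"pics/{n}0.png",cv2.cvtColor(c["pixels"],cv2.COLOR_RGB2BGR)); 
    np.savez(f"{n}0.npz",**{k:v for k,v in c.items()})
    print(n,c.keys(),c["intrinsics"]); print(c.get("world_to_cam",c.get("hand_eye")))
print(read_t(),nose_length if 'nose_length' in dir() else None, read_force())
E
```

```text
pics
scene dict_keys(['pixels', 'depth', 'intrinsics', 'world_to_cam']) [[433.77239416   0.         254.90353538]
 [  0.         433.77239416 190.18034888]
 [  0.           0.           1.        ]]
[[-0.99857295  0.0526847   0.00874039  0.49273937]
 [-0.04169057 -0.8713109   0.48895727  0.0490232 ]
 [ 0.03337617  0.48789511  0.87226395 -1.12572177]
 [ 0.          0.          0.          1.        ]]
top dict_keys(['pixels', 'depth', 'intrinsics', 'world_to_cam']) [[402.89607585   0.         252.92986938]
 [  0.         402.89607585 192.18343756]
 [  0.           0.           1.        ]]
[[-0.00626259 -0.99986238  0.01536238  0.05771573]
 [ 0.98896973 -0.0039194   0.14806589 -0.51594148]
 [-0.1479853   0.01612021  0.98885817 -1.23209857]
 [ 0.          0.          0.          1.        ]]
[0.21997304 0.47628708 0.21181471] [ 2.85446095e-04  8.42435681e-01  5.38796483e-01 -6.26496769e-04]
wrist dict_keys(['pixels', 'depth', 'intrinsics', 'hand_eye']) [[333.35994157   0.         252.9468592 ]
 [  0.         333.35994157 197.05362517]
 [  0.           0.           1.        ]]
[[ 9.99998897e-01  1.11812197e-03 -9.77406719e-04 -4.49903508e-04]
 [ 8.44147597e-04 -9.69435751e-01 -2.45343867e-01 -6.50475873e-02]
 [-1.22185738e-03  2.45342771e-01 -9.69435625e-01 -1.72429672e-01]
 [ 0.00000000e+00  0.00000000e+00  0.00000000e+00  1.00000000e+00]]
0.15 0.008 [ 0.45996621 -0.45154819 -0.35950587]
```

View pics/scene0.png

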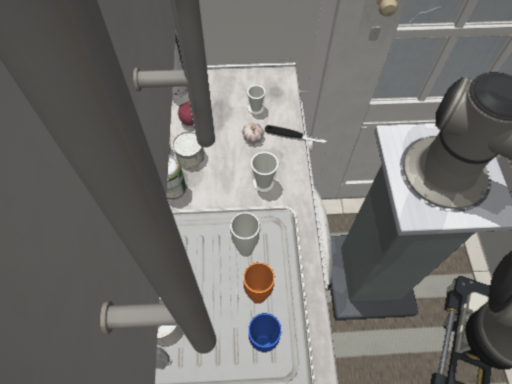

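View pics/top0.png

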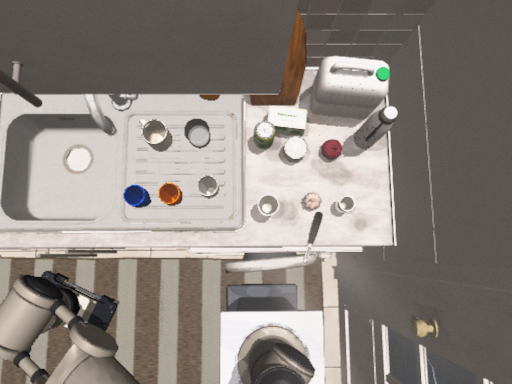

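View pics/wrist0.png

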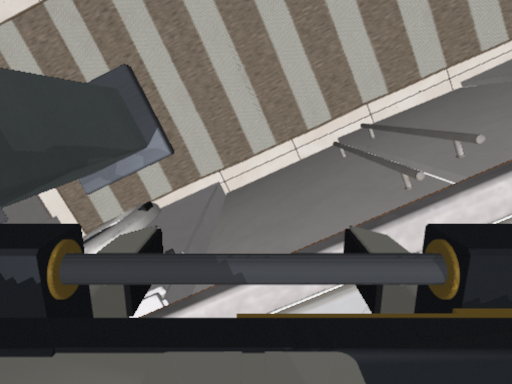

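The scene view shows the white beaker at about (245,230), with orange and blue look-alikes below it. The larger white cup is at (264,168) and the smaller one at (256,97). In the top view, the beaker is at (208,186), the wide cup at (268,205) and the narrow cup at (345,204). Next I'll turn the depth into world positions.

```bash
cat > h.py <<'E'
import numpy as np,cv2
def cloud(c,W2C):
    K=c["intrinsics"];d=c["depth"];v,u=np.mgrid[0:384,0:512]
    x=(u-K[0,2])/K[0,0]*d;y=(v-K[1,2])/K[1,1]*d
    P=np.stack([x,-y,-d,np.ones_like(d)],-1)
    W=P@np.linalg.inv(W2C).T
    W=W[...,:3];W[d<=0]=np.nan
    return W
def circ(P):
    A=np.c_[2*P[:,:2],np.ones(len(P))];b=(P[:,:2]**2).sum(1)
    s=np.linalg.lstsq(A,b,rcond=None)[0];return s[:2],np.sqrt(s[2]+s[0]**2+s[1]**2)
E
python3 - <<'E'
from h import *
np.set_printoptions(precision=4,suppress=True)
for n in ["top","scene"]:
    c=dict(np.load(n+"0.npz"));W=cloud(c,c["world_to_cam"])
    px={"top":dict(beaker=(208,186),wide=(268,205),narrow=(345,204),orange=(170,193),blue=(136,196),mug=(199,132),knife=(315,230),garlic=(312,200)),"scene":dict(beaker=(245,230),wide=(264,168),narrow=(256,97),orange=(260,280))}[n]
    for k,(u,v) in px.items():
        r=20
        Q=W[v-r:v+r,u-r:u+r].reshape(-1,3);Q=Q[np.isfinite(Q).all(1)]
        if k=='knife' or k=='garlic': r=8
        Q=Q[Q[:,2]>0.02]
        zt=np.percentile(Q[:,2],97);T=Q[Q[:,2]>zt-0.006]
        for it in range(4):
            c0,r0=circ(T);e=abs(np.hypot(*(T[:,:2]-c0).T)-r0);T=T[e<max(0.004,np.percentile(e,0))]
        print(n,k,"ztop",zt,"c",c0,"r",r0,len(T), "bbox",Q.min(0),Q.max(0))
    if n=="top":
        print("counter z",W[225,290],W[170,225],W[215,215]); 
        for p in [(20,200),(60,150),(100,270),(245,262),(248,300),(252,300)]: print(p,W[p])
c=dict(np.load("top0.npz"));cv2.imwrite("pics/topcrop.png",cv2.cvtColor(cv2.resize(c["pixels"][90:270,110:380],None,fx=2.9,fy=2.9,interpolation=cv2.INTER_CUBIC),cv2.COLOR_RGB2BGR))
E
```

```text
top beaker ztop 0.14078428408153912 c [0.5222 0.1908] r 0.02926125678091845 71 bbox [0.4919 0.1606 0.0214] [0.5529 0.2194 0.143 ]
top wide ztop 0.09781899930873153 c [0.4697 0.0124] r 0.03053743268735398 80 bbox [ 0.4382 -0.019   0.0202] [0.5023 0.0441 0.0998]
top narrow ztop 0.07238291772082954 c [ 0.4759 -0.2305] r 0.022499800459903338 64 bbox [ 0.4519 -0.2554  0.0222] [ 0.4986 -0.2072  0.0744]
top orange ztop 0.13983888592396057 c [0.4998 0.302 ] r 0.029278800973248743 77 bbox [0.4692 0.2712 0.0202] [0.5294 0.3318 0.1451]
top blue ztop 0.14032166453151543 c [0.4945 0.4015] r 0.02936224103656851 78 bbox [0.4639 0.3706 0.0204] [0.5242 0.4328 0.1428]
top mug ztop 0.08819948133642268 c [0.7019 0.2306] r 0.03825016970613101 70 bbox [0.6628 0.1926 0.0201] [0.7411 0.2688 0.093 ]
top knife ztop 0.02233708420859777 c [ 0.3805 -0.1339] r 0.0052876525801638435 3 bbox [ 0.3752 -0.1371  0.02  ] [ 0.3848 -0.1308  0.0225]
top garlic ztop 0.05213141802567341 c [ 0.4876 -0.1273] r 0.007160447059964344 22 bbox [ 0.4629 -0.1577  0.0204] [ 0.5182 -0.1038  0.0574]
counter z [ 0.4148 -0.0639  0.0006] [ 0.5963  0.1455 -0.0033] [ 0.4487  0.1773 -0.0051]
(20, 200) [0.586  0.1268 0.8755]
(60, 150) [0.5865 0.2052 0.7796]
(100, 270) [ 0.8224 -0.0029  0.0331]
(245, 262) [0.3516 0.0267 0.001 ]
(248, 300) [ 0.342  -0.1019 -0.0566]
(252, 300) [ 0.3289 -0.1122 -0.1372]
scene beaker ztop 0.13960287285698972 c [0.5268 0.1923] r 0.02925737930184151 164 bbox [0.4961 0.1602 0.0309] [0.5572 0.2235 0.1423]
scene wide ztop 0.09638682943217121 c [0.4743 0.0142] r 0.030509062041323726 159 bbox [ 0.4422 -0.0189  0.02  ] [0.5066 0.0462 0.0989]
scene narrow ztop 0.07143046452838746 c [ 0.4802 -0.2288] r 0.022428681720718734 89 bbox [ 0.4575 -0.2562  0.0209] [ 0.5034 -0.2042  0.0744]
scene orange ztop 0.13955118761504007 c [0.5043 0.3035] r 0.029279363485622135 175 bbox [0.4735 0.2716 0.0204] [0.5347 0.3344 0.1428]
```

View pics/topcrop.png

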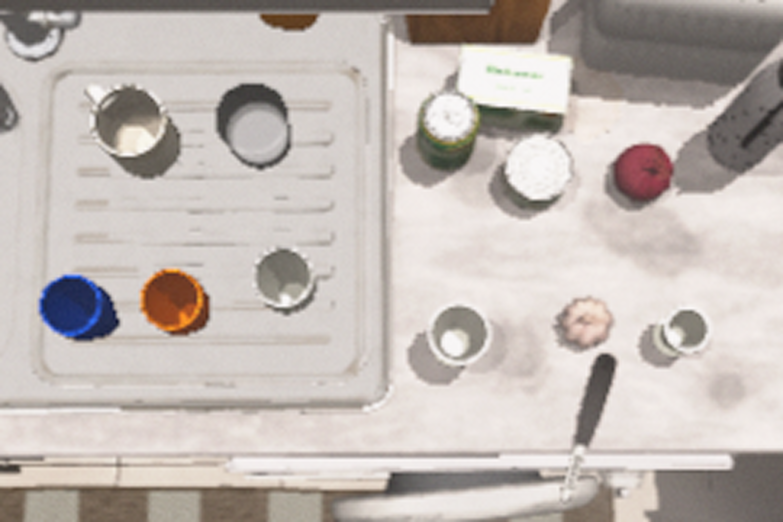

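Run:
```python
from h import *
np.set_printoptions(precision=3,suppress=True)
for n in ["top","scene"]:
    c=dict(np.load(n+"0.npz"));W=cloud(c,c["world_to_cam"]).reshape(-1,3)
    m=(W[:,0]>0.3)&(W[:,0]<.85)&(W[:,1]>-.4)&(W[:,1]<.6)
    for z0 in np.arange(.15,.95,.1):
        Q=W[m&(W[:,2]>z0)&(W[:,2]<=z0+.1)]
        if len(Q):print(n,round(z0,2),len(Q),Q.min(0),Q.max(0))
from cell import *
for p in [(.5245,.1915,.25),(.5245,.1915,.104),(.472,.0133,.29)]:
    print(solve_ik(list(p),[0,1,0,0]))
```

```text
top 0.15 2816 [ 0.302 -0.4    0.15 ] [0.85 0.47 0.25]
top 0.25 831 [ 0.392 -0.4    0.25 ] [0.846 0.481 0.341]
top 0.45 1 [ 0.671 -0.4    0.518] [ 0.671 -0.4    0.518]
top 0.55 3 [ 0.593 -0.4    0.556] [ 0.792 -0.399  0.599]
top 0.65 6518 [0.545 0.022 0.661] [0.589 0.471 0.75 ]
top 0.75 11321 [0.545 0.021 0.75 ] [0.588 0.422 0.85 ]
top 0.85 9608 [0.584 0.021 0.85 ] [0.589 0.363 0.914]
scene 0.15 692 [ 0.302 -0.4    0.15 ] [0.687 0.471 0.25 ]
scene 0.25 149 [0.655 0.446 0.25 ] [0.668 0.471 0.287]
scene 0.65 7886 [0.548 0.22  0.662] [0.589 0.544 0.75 ]
scene 0.75 33141 [0.547 0.294 0.75 ] [0.589 0.553 0.85 ]
scene 0.85 23902 [0.547 0.484 0.85 ] [0.589 0.547 0.92 ]
[ 0.213  0.379  1.364 -0.     1.399  0.213]
[ 0.213  0.509  1.581 -0.     1.052  0.213]
[-0.134  0.191  1.516 -0.     1.435 -0.134]
```

Run:
```python
from cell import *
from h import *
gripper_to(0.092)
def look(n):
    p,q=read_tool_pos(),read_ee_rot();c=capture("wrist");np.savez(n+".npz",p=p,q=q,**c)
    cv2.imwrite(f"pics/{n}.png",cv2.cvtColor(c["pixels"],cv2.COLOR_RGB2BGR));print(n,p,q,read_t())
movep([.472,.0133,.2065],[0,1,0,0]);look("w_cup")
movep([.5245,.1915,.25],[0,1,0,0]);look("w_beak")
```

```text
w_cup [0.47201191 0.01404852 0.20654657] [-1.19362643e-04  9.99999771e-01  6.64766890e-04  5.23642363e-05] 2.325
w_beak [0.52400524 0.19092228 0.24943808] [ 5.21609021e-04  9.99999633e-01  3.94817242e-04 -5.54069435e-04] 3.1583
```

Run:
```python
import cv2,numpy as np
a=cv2.imread("pics/w_cup.png");b=cv2.imread("pics/w_beak.png")
cv2.imwrite("pics/pair.png",np.hstack([a[90:300,90:420],b[90:300,90:420]])[:, :800])
```

```text
(no output)
```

View pics/pair.png

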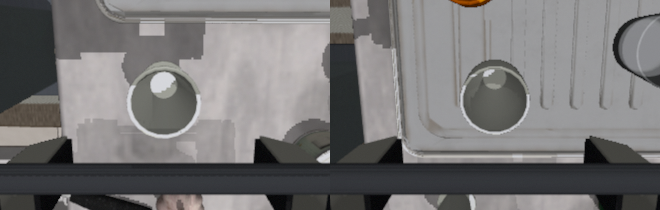

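In the wrist pair, the cup rim is centred at about (254,191) and the beaker rim at about (255,190). Both are close to the image column of the tool axis. I'll fit the rims from depth.

```bash
cat >> h.py <<'E'
from scipy.spatial.transform import Rotation as R
def wcloud(c):
    q=c["q"];T=np.eye(4);T[:3,:3]=R.from_quat([q[1],q[2],q[3],q[0]]).as_matrix();T[:3,3]=c["p"]
    return cloud(c,np.linalg.inv(T@c["hand_eye"]))
def rimfit(W,zt,c0,rad,tol=.006):
    # outer rim edge by top-band ring fit
    Q=W.reshape(-1,3);Q=Q[np.isfinite(Q).all(1)]
    Q=Q[(abs(Q[:,2]-zt)<tol)&(np.hypot(*(Q[:,:2]-c0).T)<rad+.008)]
    T=Q
    for i in range(5):
        c1,r1=circ(T);e=abs(np.hypot(*(T[:,:2]-c1).T)-r1);T=T[e<.004]
    a=np.degrees(np.arctan2(*(T[:,:2]-c1).T[::-1]));cov=np.histogram(a,12,(-180,180))[0]
    return c1,r1,np.median(T[:,2]),len(T),cov
E
python3 - <<'E'
from h import *
np.set_printoptions(precision=4,suppress=True)
for n,zt,c0,r in [("w_cup",.095,(.472,.0133),.033),("w_beak",.1385,(.5245,.1915),.031)]:
    c=dict(np.load(n+".npz"));W=wcloud(c);print(n,c["p"],*rimfit(W,zt,np.array(c0),r))
for n in("top","scene"):
    c=dict(np.load(n+"0.npz"));W=cloud(c,c["world_to_cam"])
    for zt,c0,r in [(.0965,(.472,.0133),.033),(.1395,(.5245,.1915),.031)]: print(n,*rimfit(W,zt,np.array(c0),r))
E
```

```text
w_cup [0.472  0.014  0.2065] [0.4725 0.0114] 0.03014473669433303 0.0947534093633545 1212 [104 114 113 121 115 105  94  89  83  88  88  98]
w_beak [0.524  0.1909 0.2494] [0.5252 0.1901] 0.029111051767190754 0.13828861891780753 866 [68 79 81 84 79 69 64 67 75 71 68 61]
top [0.4696 0.0125] 0.030460307779912172 0.09446280611567337 92 [6 9 9 7 7 7 8 8 8 8 7 8]
top [0.5223 0.1908] 0.02921806692505063 0.13780806622313468 75 [7 7 5 6 7 7 7 6 6 5 6 6]
scene [0.4743 0.0141] 0.03053321192652915 0.09461325876523169 156 [13 16 16 14 16 10 11 13 12 12 12 11]
scene [0.5268 0.1923] 0.02925657447147429 0.1375502022742412 165 [11 12 18 15 14 11 10 16 15 14 16 13]
```

Run:
```python
from cell import *
from h import *
np.set_printoptions(precision=4,suppress=True)
q=[0,1,0,0]
move_l([.5249,.1908,.16],q,.12); move_l([.5249,.1908,.104],q,.06)
sleep(.2);print(read_tool_pos(),read_force())
gripper_to(0.05,15);print(read_opening(),read_tool_pos(),read_force(),read_t())
move_l([.5249,.1908,.125],q,.05);sleep(.2)
print(read_opening(),read_tool_pos(),read_force(),read_t())
c=capture("top");np.savez("top1.npz",**c)
p,qq=read_tool_pos(),read_ee_rot();c=capture("wrist");np.savez("w1.npz",p=p,q=qq,**c)
cv2.imwrite("pics/w1.png",cv2.cvtColor(c["pixels"],cv2.COLOR_RGB2BGR))
```

```text
[0.5251 0.1908 0.1044] [ 0.6347 -0.4919  0.7412]
0.06194754925689551 [0.525  0.1908 0.104 ] [-0.9286 -0.4994 -0.3929] 5.925
0.06232571359033411 [0.5247 0.1907 0.1247] [-0.1659 -0.9274 -0.9502] 6.6917
```

View pics/w1.png

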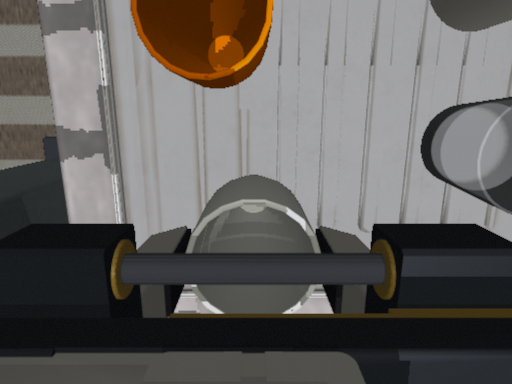

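Run:
```python
from h import *
np.set_printoptions(precision=4,suppress=True)
c=dict(np.load("w1.npz"));W=wcloud(c);print(c["p"],*rimfit(W,.1385+.0207,np.array([.5249,.1905]),.031))
c=dict(np.load("top1.npz"));W=cloud(c,c["world_to_cam"]);print(*rimfit(W,.1595,np.array([.5249,.1905]),.031))
```

```text
[0.5247 0.1908 0.1247] [0.5249 0.1905] 0.02916104947667508 0.1588380378802601 2767 [ 79 350 114 118 350  82 233 277 323 331 272 238]
[0.5197 0.1869] 0.025129698336888887 0.15869468746634263 9 [0 1 6 1 1 0 0 0 0 0 0 0]
```

Run:
```python
from cell import *
from h import *
np.set_printoptions(precision=4,suppress=True)
q=[0,1,0,0]
move_l([.5249,.1908,.2355],q,.12); move_l([.4722,.0121,.2355],q,.15);move_l([.4722,.0121,.2205],q,.1)
sleep(.4);print(read_tool_pos(),read_ee_rot(),read_force(),read_opening(),read_t())
for n in("scene","top"):
    c=capture(n);np.savez(n+"2.npz",**c);cv2.imwrite(f"pics/{n}2.png",cv2.cvtColor(c["pixels"],cv2.COLOR_RGB2BGR))
p,qq=read_tool_pos(),read_ee_rot();c=capture("wrist");np.savez("w2.npz",p=p,q=qq,**c)
cv2.imwrite("pics/w2.png",cv2.cvtColor(c["pixels"],cv2.COLOR_RGB2BGR))
print(*rimfit(wcloud(dict(np.load("w2.npz"))),.2205-.1055+.14,p[:2],.031))
a=cv2.imread("pics/scene2.png");cv2.imwrite("pics/scene2c.png",cv2.resize(a[60:240,190:340],None,fx=3.3,fy=3.3,interpolation=2))
```

```text
[0.4723 0.0121 0.2207] [ 0.      1.     -0.      0.0002] [ 0.3882  1.35   -1.5735] 0.061655210764227995 9.9583
[0.4724 0.0118] 0.02915600281553323 0.2547002979352903 2776 [ 81 350 121 121 348  78 236 272 326 331 272 240]
```

View pics/scene2c.png

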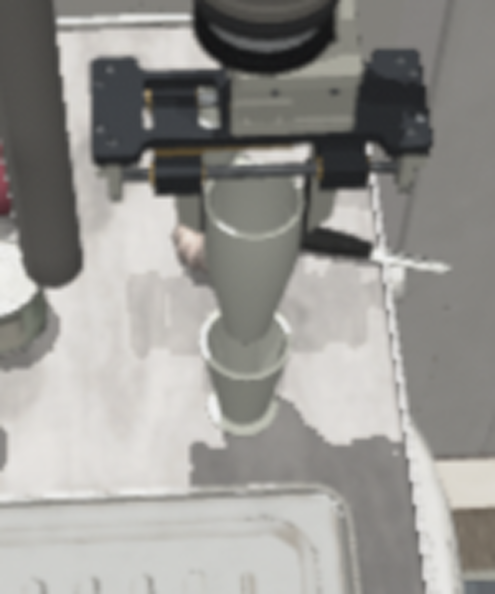

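View pics/w2.png

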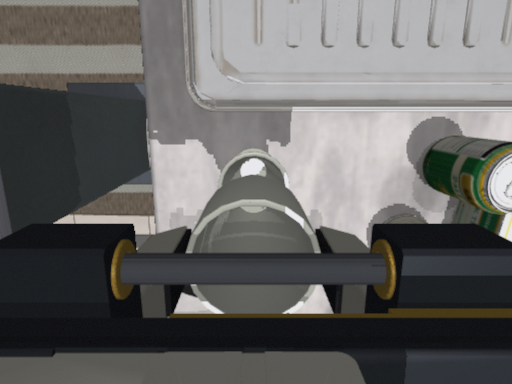

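The scene crop shows the beaker hanging upright over the wide cup, with its foot centred over the mouth. The wrist view agrees. Next I'll compare the two numerically in the scene camera.

Run:
```python
from h import *
np.set_printoptions(precision=4,suppress=True)
for n in ["scene"]:
    c=dict(np.load(n+"2.npz"));W=cloud(c,c["world_to_cam"])
    for zt,c0,r in [(.0965,(.474,.014),.033),(.254,(.474,.014),.031)]: print(n,*rimfit(W,zt,np.array(c0),r))
    Q=W.reshape(-1,3);Q=Q[np.isfinite(Q).all(1)];Q=Q[np.hypot(Q[:,0]-.474,Q[:,1]-.014)<.036]
    for z in np.arange(.13,.25,.01):
        S=Q[abs(Q[:,2]-z)<.005]
        if len(S)>20:
            c1,r1=circ(S);e=abs(np.hypot(*(S[:,:2]-c1).T)-r1);S=S[e<.003];c1,r1=circ(S);print(round(z,3),c1,r1,len(S))
c=dict(np.load("w2.npz"));W=wcloud(c);print(rimfit(W,.095,np.array([.4724,.0118]),.033,.003))
```

```text
scene [0.4741 0.0139] 0.030499670968036664 0.09406884526758125 114 [13  7  0  0 12 14 10 12 14 12 10 10]
scene [0.4736 0.0136] 0.029549996160352286 0.25391094832144434 167 [17  7  6  5  3 10 14 21 27 22 19 16]
0.13 [0.4745 0.0145] 0.017053604595366378 22
0.14 [0.4741 0.0131] 0.019993351304016384 28
0.15 [0.4744 0.0149] 0.020216700166136543 29
0.16 [0.4739 0.013 ] 0.023586549449073804 36
0.17 [0.4742 0.0147] 0.02396826991653245 36
0.18 [0.4739 0.0146] 0.025700755007531342 40
0.19 [0.4742 0.014 ] 0.027689430689997362 75
0.2 [0.474  0.0144] 0.029291389456473266 122
0.21 [0.4738 0.0143] 0.029319175051669897 139
0.22 [0.474  0.0145] 0.029342578127491043 151
0.23 [0.4738 0.0144] 0.02935551738147222 156
0.24 [0.4737 0.0146] 0.02927993297499779 165
(array([0.4724, 0.0114]), np.float64(0.030287498436192224), np.float64(0.09497849712149181), 473, array([ 3,  0,  0,  0,  0,  3, 81, 76, 79, 77, 80, 74]))
```

Run:
```python
from cell import *
from h import *
np.set_printoptions(precision=3,suppress=True)
q=[0,1,0,0]
f=lambda:np.mean([read_force() for _ in range(5)],0)
x,y=.4723,.0120
move_l([x,y,.165],q,.08);move_l([x,y,.1455],q,.05);sleep(.2);f0=f();print(f0,read_tool_pos())
for z in [.1425,.1400,.1385,.1370]:
    move_l([x,y,z],q,.02);sleep(.1);d=f()-f0;print(z,d,read_tool_pos(),read_t())
    if np.abs(d).max()>2.5:print("contact");break
```

```text
[-0.424  0.237 -1.38 ] [0.472 0.012 0.146]
0.1425 [ 0.564 -0.423  0.002] [0.472 0.012 0.143] 12.0917
0.14 [ 0.691 -1.37  -0.615] [0.472 0.012 0.14 ] 12.4667
0.1385 [0.078 0.615 0.253] [0.472 0.012 0.138] 12.8167
0.137 [-0.138 -0.66  -0.762] [0.472 0.012 0.137] 13.1667
```

Run:
```python
from cell import *
from h import *
np.set_printoptions(precision=3,suppress=True)
q=[0,1,0,0];x,y=.4723,.0120
move_l([x,y,.1357],q,.02);sleep(.2);print(read_force(),read_tool_pos())
gripper_to(.066,3);sleep(.2);gripper_to(.092);sleep(.2);print(read_opening(),read_force(),read_t())
move_l([x,y,.21],q,.1);move_l([x,y,.27],q,.15);sleep(.3)
p,qq=read_tool_pos(),read_ee_rot();c=capture("wrist");np.savez("w3.npz",p=p,q=qq,**c)
cv2.imwrite("pics/w3.png",cv2.cvtColor(c["pixels"],cv2.COLOR_RGB2BGR))
c=capture("scene");np.savez("scene3.npz",**c);W=cloud(c,c["world_to_cam"]);a=cv2.cvtColor(c["pixels"],cv2.COLOR_RGB2BGR)
cv2.imwrite("pics/scene3c.png",cv2.resize(a[60:240,190:340],None,fx=3.3,fy=3.3,interpolation=2))
W3=wcloud(dict(np.load("w3.npz")))
Q=W3.reshape(-1,3);Q=Q[np.hypot(Q[:,0]-.4723,Q[:,1]-.012)<.04];print("wrist ztop",np.nanpercentile(Q[:,2],99))
for zt,r in((.095,.033),(.166,.031)):
    print("scene",zt,*rimfit(W,zt,np.array([.474,.014]),r)); print("wrist",zt,*rimfit(W3,zt,np.array([.4723,.012]),r))
for z in (.13,.14,.15,.16):
    Q=W.reshape(-1,3);S=Q[(np.hypot(Q[:,0]-.474,Q[:,1]-.014)<.036)&(abs(Q[:,2]-z)<.004)];print(z,circ(S) if len(S)>10 else 0)
print(read_t())
```

```text
[ 0.657 -0.236 -1.994] [0.472 0.012 0.136]
0.09205794001784186 [ 0.214 -0.636  0.625] 14.9833
wrist ztop 0.39929403134896685
scene 0.095 [0.474 0.016] 0.028647727099968642 0.09490203505219519 141 [ 2  2 19 12  0  5 12 18 22 23 17  9]
wrist 0.095 [0.472 0.015] 0.027687309253631887 0.09519378567181619 538 [40 53 63 63 53 39 25 38 50 49 40 25]
scene 0.166 [0.474 0.014] 0.02940590973121146 0.16445454307337537 155 [10 13 15 16 11 11 11 13 16 17 13  9]
wrist 0.166 [0.472 0.012] 0.029080802697463104 0.16554563923965365 903 [73 82 88 81 84 70 67 68 76 76 71 67]
0.13 (array([0.474, 0.015]), np.float64(0.029261476139777216))
0.14 (array([0.474, 0.015]), np.float64(0.029321154586868767))
0.15 (array([0.474, 0.015]), np.float64(0.029318458710458278))
0.16 (array([0.474, 0.015]), np.float64(0.02935222216986351))
16.825
```

View pics/scene3c.png

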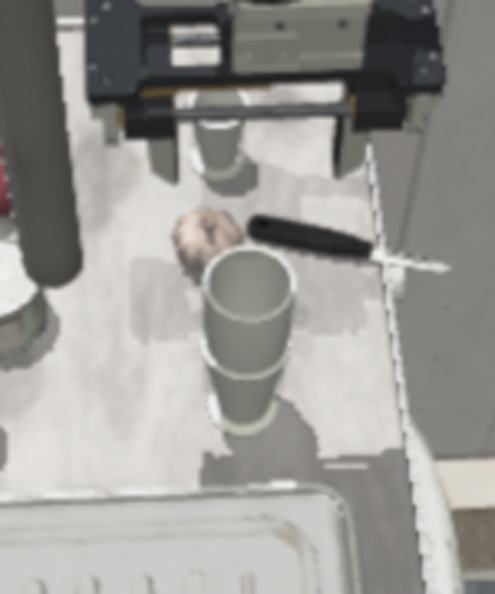

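View pics/w3.png

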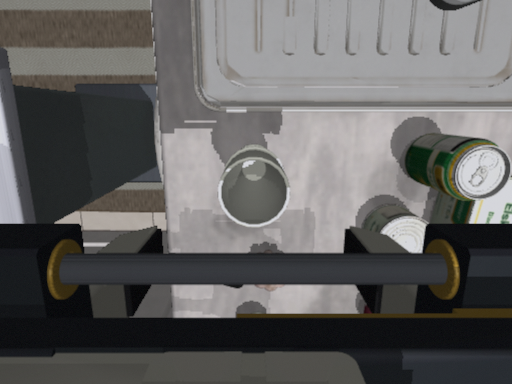

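The beaker rim is at z≈0.165, so its underside is about 25 mm up. It is upright and nested, and the gripper is clear.

Run:
```python
from cell import *
print(read_force(),read_joint_velocities().round(3) if hasattr(read_joint_velocities(),'round') else '');hand_in();print(read_t())
```

```text
[0.12613156 0.14485834 0.76821442] [ 0.    -0.002 -0.005 -0.     0.002  0.001]
the job is handed in; nothing more can be done
the job is handed in; nothing more can be done
```

The white beaker is now nested upright in the wide cup, and I handed the job in after about 17 s. I gripped it by its band at 15 N and centred it over the cup to within about 0.5 mm. I then lowered it in small force-checked steps, felt no contact, and let go with its underside about 30 mm above the cup's base.

**Last checks**
- **Seating:** the beaker rim is at z ≈ 0.165 m (0.1645 from the scene camera, 0.1655 from the wrist). That puts its underside at about 25 mm, within the 21–28 mm seated range.
- **Upright:** ring fits at four heights share the same centre.
- **Wide cup:** it looked unmoved. The rim fit after release came out about 2 mm off in y in the scene view and 3–4 mm in the wrist view. The beaker wall corrupts that fit (radius too small), so I don't count it as real movement.
- **Narrow cup:** I saw it standing in the last scene picture but did not re-measure its position. I did not touch it.
- **Gripper:** it was fully open and about 100 mm above the beaker rim.

**Disagreement:** the top and scene cameras differed by about 4.5 mm in absolute x. They agreed to within 0.5 mm, with the wrist camera as well, on the offset from beaker to cup, so I worked from that offset.

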